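# Reset a ratcheted pickle press to three clicks

### The job

The pickle press has been wound down too far: flip its pawl clear of the ratchet so that it stays open, wind the wheel back anticlockwise all the way to its stop, and flip the pawl down onto the teeth again. Then tighten the wheel clockwise by exactly three clicks, one at a time with a short rest (about half a second) after each, and leave the pawl down on the teeth. Do not shift or tip the bottle, jar, mill or mug standing round it.

Things in the scene. Friction and masses are not known exactly. Their poses are not given: they have to be found in the camera images.
- press: pickle press, fixed: round steel tub 160 mm across, 85 mm high, white lid 168 mm across, top at z = 93 mm. Origin: centre of its underside, on the wheel's vertical axis, 6 mm above the worktop; z up; its yaw varies. All frame lengths in these notes are in this frame. The pawl's bracket (44 mm wide, 133 mm high, out to 116 mm from the axis) is on its +y side.
- board: fixed wooden board under the press and the bottle, 170 x 270 x 6 mm; origin at the centre of its underside
- wheel (a joint): ratchet wheel on the lid: angle in rad, 0 at its anticlockwise stop, growing clockwise seen from above (tightening), upper stop 5.6. Stays where left; turns with 0.1 N m (2 to 3 N at a peg). With the pawl down it turns clockwise only; the pawl drops behind a tooth at about each multiple of 0.524 rad (click 1 at 0.52, 2 at 1.05, 3 at 1.57), and then it turns back less than 0.05 rad.
- wheel_top (a point): centre of the wheel disc's top face, z = 103 mm in the press's frame. Aluminium disc of radius 76 mm; on its rim (radius 58 to 74 mm) twelve saw teeth, 30 degrees apart, 10 mm high (tops at z = 113 mm); hub of radius 16 mm, top at z = 121 mm.
- index_peg (a point): top centre of the index peg, the tallest of the wheel's three upright wooden pegs: radius 8 mm, 45 mm from the axis, 120 degrees apart, all free from the disc up; index peg up to z = 152 mm, the others to 140 mm. At wheel = 0 the index peg lies in the press's +x direction, the others 120 and 240 degrees anticlockwise from it.
- pawl (a joint): pawl: angle in rad. About 0 with its nose between two teeth, up to 0.3 on a tooth's top; it grows as the pawl is flipped up and outward, to its open stop at 1.35. It balances at about 0.7 and falls by its own weight either way: down onto the teeth, or open, where it stays. 160 g; flipping takes about 2 N at its bar.
- pawl_hinge (a point): middle of the pawl's level hinge pin, at (0, 105, 121) mm in the press's frame, parallel to the press's x axis. The dark pawl arm runs from it toward the wheel's axis; the nose is 39 mm from it.
- pawl_bar (a point): middle of the pawl's wooden cross-bar, 12 mm thick, 56 mm long, parallel to the press's x axis. At (0, 65, 171) mm in the press's frame when down, (0, 145, 171) when open, at most z = 185 midway. A level push on it away from the wheel's axis, past the hinge, opens the pawl; a push toward the axis from outside, past the hinge, shuts it.
- oil_bottle: tall oil bottle, 61 mm across, 268 mm high, loose, on the board to the right (world -y) of the press, its centre about 125 to 150 mm from the press axis; origin at the centre of its underside; bystander
- bean_jar: glass jar with a wooden lid, 63 mm across, 138 mm high, loose, behind the press; origin at the centre of its underside; bystander
- pepper_mill: dark wooden mill, 58 mm across, 150 mm high, loose, behind the press; origin at the centre of its underside; bystander
- mug: striped mug, 86 x 120 x 101 mm, loose, to the right of the board; origin at the middle of its underside; bystander

How it is judged:
On the way, in this order (a step that is already met when the one before it is completed fails the run):
1. the pawl is flipped open and stays there (value of joint pawl above 1.1 rad), for 0.2 s.
2. with the pawl open, the wheel is wound back to its stop (value of joint wheel below 0.12 rad and value of joint pawl above 1.1 rad), for 0.2 s.
3. the pawl is down on the teeth again, the wheel still at its stop (value of joint wheel below 0.3 rad and value of joint pawl below 0.19 rad), for 0.2 s.
4. the wheel rests at the first click (value of joint wheel between 0.43 and 0.88 rad and value of joint pawl below 0.19 rad and velocity of joint wheel between -0.1 and 0.1 rad/s), for 0.2 s.
5. the wheel rests at the second click (value of joint wheel between 0.95 and 1.4 rad and value of joint pawl below 0.19 rad and velocity of joint wheel between -0.1 and 0.1 rad/s), for 0.2 s.
6. the wheel rests at the third click (value of joint wheel between 1.47 and 1.92 rad and value of joint pawl below 0.19 rad and velocity of joint wheel between -0.1 and 0.1 rad/s), for 0.2 s.
At the end, for the whole second after the job is handed in: the wheel rests three clicks from its stop (wheel between 1.47 and 1.92 rad), with the pawl down on the teeth (below 0.19 rad, so the third click has dropped); bottle, jar, mill and mug upright and within 20 mm of where they stood (all of step 6 and distance of each of oil_bottle, bean_jar, pepper_mill, mug from where it was at the start of the episode below 0.02 m); the robot touches nothing.
It fails at once if the oil bottle is shifted by more than 20 mm or tipped (distance of oil_bottle from where it was at the start of the episode above 0.02 m or angle between oil_bottle's own z axis and vertical above 0.2 rad).
It fails at once if the bean jar is shifted by more than 20 mm or tipped (distance of bean_jar from where it was at the start of the episode above 0.02 m or angle between bean_jar's own z axis and vertical above 0.2 rad).
It fails at once if the pepper mill is shifted by more than 20 mm or tipped (distance of pepper_mill from where it was at the start of the episode above 0.02 m or angle between pepper_mill's own z axis and vertical above 0.2 rad).
It fails at once if the mug is shifted by more than 20 mm or tipped (distance of mug from where it was at the start of the episode above 0.02 m or angle between mug's own z axis and vertical above 0.2 rad).
It also fails if it takes over 61 s, if anything falls off the work surface, if the arm or the gripper's body presses on something with over 40 N, if the wrist force passes 120 N, or if a joint passes its speed limit or range.

### The arm

A 6-joint arm with a two-finger parallel gripper is mounted at the origin on a cart in front of the work surface, level with it; the furniture and walls round the work are solid. World frame = base frame: x ahead of the robot, y to its left, z up, the work surface at z = 0. Lengths are in m, angles in rad, forces in N, time in s.
With the tool pointing down it reaches from about 0.275 to 0.875 m from the base axis. Payload 12.5 kg.
Tool frame: the origin (TCP) lies at the very end of the fingers, on their centre line; the grasp point (between the pads) lies 19 mm behind it; z points along the fingers, y is the line along which they close (so a half turn about z gives the same grasp; the last joint's range is limited). The gripper opens to 85 mm and grips with 20 to 120 N. Pads are 22 mm wide; open, the fingers measure 114 mm over their backs; the gripper's body (76 mm by 85 mm) begins 54 mm behind the grasp point. The pads swing forward as they close: fully open they stand 13 mm farther back than shut.
Start: joints at [-1.369, 0.351, 1.652, -0, 1.139, -0.085], TCP at [0.156, -0.528, 0.231] pointing down, gripper open.
Joint ranges: [-2.75, 2.75], [-0.79, 2.1], [0.01, 2.65], [-1.57, 4.71], [0.07, 3.14], [-2.87, 2.87]. Speed limits (rad/s): [2.22, 2.22, 2.79, 3.14, 3.14, 3.14].

### API

Orientations are given as a unit quaternion [x, y, z, w].
In Python, from workcell import readout, snapshot, camera_params, arm gives the robot as it stands.
- The arm moves only by the shell command python3 -m crank 'ROWS' [FORCE]. ROWS is JSON, a list of rows, each a list of 3 entries, a list of its own where there are three numbers: the shift along the tool's x, y, z in units of 30 mm (1.0 is 30 mm), then the turn, a rotation vector about the tool's x, y, z in degrees, then the opening, from 0 (shut) to 1 (fully open). In form: [[[dx, dy, dz], [ax, ay, az], grip], ...]. A call has 1 to 8 rows; each row shifts and turns the commanded pose from where the row before left it, along the tool's axes as they then stand; what a row does not reach is not made up. A row lasts 1/12 s, in which the tool goes at most 41.7 mm and 7.16 degrees, less where a joint would pass 70% of its speed; a pose out of reach is approached as far as the arm can. A call is refused whole if a number of a shift passes 1 or a number of a turn 7.16, either way. A call with a gripper value outside its range is refused whole. The fingers move at their own pace and stop on an object; FORCE is the grip in N (left out, the last holds). Time passes only in rows, so rows that do not move let the fingers close. It gives the time, the measured TCP pose, the force, the opening and the grip force at its end, in the units of the state.
- readout.get_state(): the state, without advancing time (a new reading comes with each control period).
- snapshot(name): name is "side" or "top" or "wrist"; returns the picture (384x512x3 uint8, red, green, blue); there is no depth.
- camera_params(name): a dict with "intrinsics" (3x3 intrinsics, pixels), "dist" ([k1, k2, p1, p2, k3] as OpenCV has them; the pictures are not rectified), "R" (3x3) and "t" (3): a world point X has camera coordinates R X + t; the wrist camera has in their place "T_tool_cam" (4x4, takes a point from camera to tool coordinates, whose origin is the TCP and whose axes are the flange's). Camera axes: x right, y down, z forward; pixel columns grow to the right and rows downward; lengths in m; the calibration is good to about 2 mm. A picture is of the moment at which its call begins: read the wrist's pose just before it. camera_params takes no time and is no camera call.
- arm.finish_job(): hands the job in; it is judged then, once.
The state is a dict: "time": time; "joints": joint angles; "qvel": joint speeds; "effort": joint torques, N m; "tcp_pos": TCP position; "tool_rot": TCP orientation; "wrist_force": force on the tool from outside, world axes, zero at the start; "moment": the same for the moment, N m; "finger_gap": opening from 0.0 (shut) to 1.0 (fully open); "finger_force": force on a finger pad.
Only numpy, scipy, OpenCV 4.12 (cv2) and the standard library are available. Lean on these libraries where they do the work, as an engineer would, in place of code of your own. Each camera call takes 0.05 s, during which the arm holds its last target. There are 200 camera calls.

## Working session

There is one attempt and no reset: what is moved stays moved. The work goes in short steps, Python scripts to look and compute and a shell command to move; the robot and the scene stay as the last step left them, time stands still between calls to the robot, and variables do not carry over. Pictures are saved under pics/ and viewed, at most 10 in all, crops included, and the job is handed in when it is done.

```bash
mkdir -p pics; ls
python3 - <<'E'
from workcell import readout, snapshot, camera_params
import cv2, numpy as np
np.set_printoptions(precision=4,suppress=True)
s=readout.get_state(); print(s)
a=snapshot("top"); b=snapshot("side")
for n,i in (("top",a),("side",b)):
    cv2.imwrite(f"pics/{n}0.png",cv2.resize(i[:,:,::-1],(800,600),interpolation=cv2.INTER_CUBIC))
    cv2.imwrite(f"pics/{n}_raw.png",i[:,:,::-1])
    p=camera_params(n); print(n,p)
print(camera_params("wrist"))
E
```

```text
pics
{'time': 0.0, 'joints': array([-1.3686,  0.3512,  1.6524, -0.    ,  1.1391, -0.0846]), 'qvel': array([ 0.0009,  0.0018,  0.0008,  0.0001,  0.001 , -0.0006]), 'effort': array([  0.0032, -50.6103, -29.1407,   0.0001,   0.0046,   0.    ]), 'tcp_pos': array([ 0.1555, -0.5272,  0.2308]), 'tool_rot': array([ 0.9897,  0.1429, -0.0001, -0.0006]), 'wrist_force': array([-0.4437,  0.3608, -0.5592]), 'moment': array([ 0.0081,  0.0519, -0.0379]), 'finger_force': 0.0, 'finger_gap': 0.9947011890297163}
top {'intrinsics': array([[396.602 ,   0.    , 257.3136],
       [  0.    , 396.602 , 187.4595],
       [  0.    ,   0.    ,   1.    ]]), 'dist': array([-0.0255,  0.    ,  0.    ,  0.    ,  0.    ]), 'R': array([[ 0.0874, -0.9962,  0.    ],
       [-0.9752, -0.0856, -0.2043],
       [ 0.2035,  0.0178, -0.9789]]), 't': array([-0.1756,  0.606 ,  1.0214])}
side {'intrinsics': array([[387.2612,   0.    , 254.1436],
       [  0.    , 387.2612, 190.9153],
       [  0.    ,   0.    ,   1.    ]]), 'dist': array([-0.1038,  0.    ,  0.    ,  0.    ,  0.    ]), 'R': array([[-0.9661, -0.257 ,  0.0227],
       [-0.1567,  0.5148, -0.8429],
       [ 0.2049, -0.8179, -0.5376]]), 't': array([0.5576, 0.2718, 0.7963])}
{'intrinsics': array([[308.3509,   0.    , 259.2081],
       [  0.    , 308.3509, 190.9652],
       [  0.    ,   0.    ,   1.    ]]), 'dist': array([-0.0027,  0.    ,  0.    ,  0.    ,  0.    ]), 'T_tool_cam': array([[-0.0001, -0.9556, -0.2948,  0.0755],
       [ 1.    , -0.    , -0.0003,  0.0006],
       [ 0.0003, -0.2948,  0.9556, -0.1438],
       [ 0.    ,  0.    ,  0.    ,  1.    ]])}
```

View pics/top0.png

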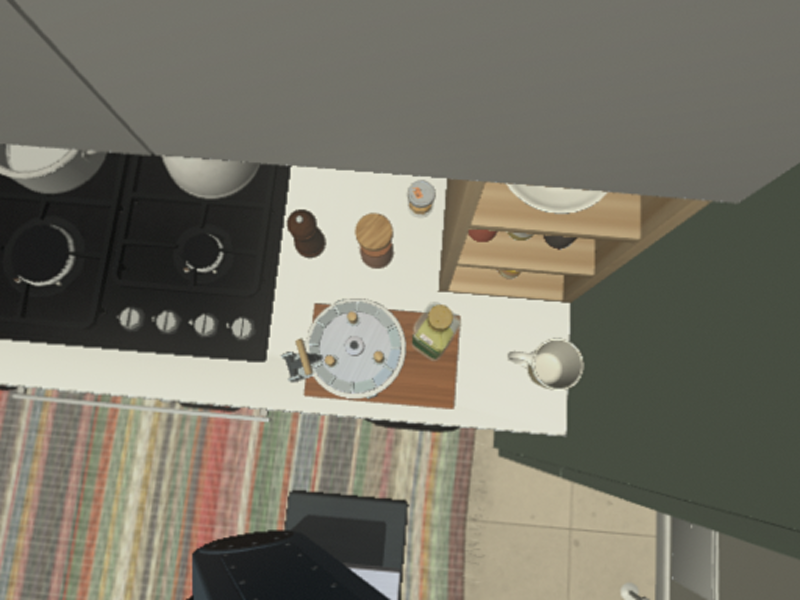

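View pics/side0.png

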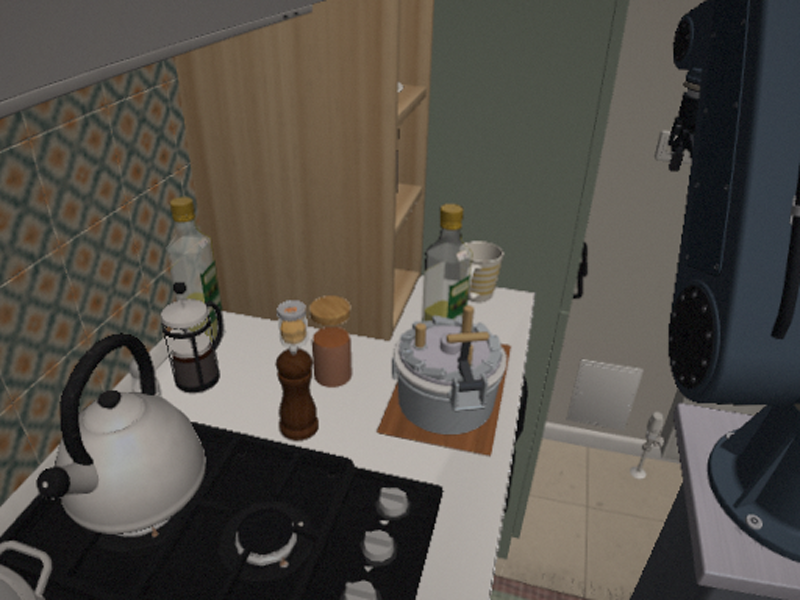

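Run:
```python
import cv2,numpy as np
a=cv2.imread("pics/top_raw.png")[180:270,175:305]; b=cv2.imread("pics/side_raw.png")[185:285,240:335]
a=cv2.resize(a,None,fx=6,fy=6,interpolation=cv2.INTER_CUBIC); b=cv2.resize(b,None,fx=6,fy=6,interpolation=cv2.INTER_CUBIC)
cv2.imwrite("pics/topc.png",a);cv2.imwrite("pics/sidec.png",b)
```

```text
(no output)
```

View pics/topc.png

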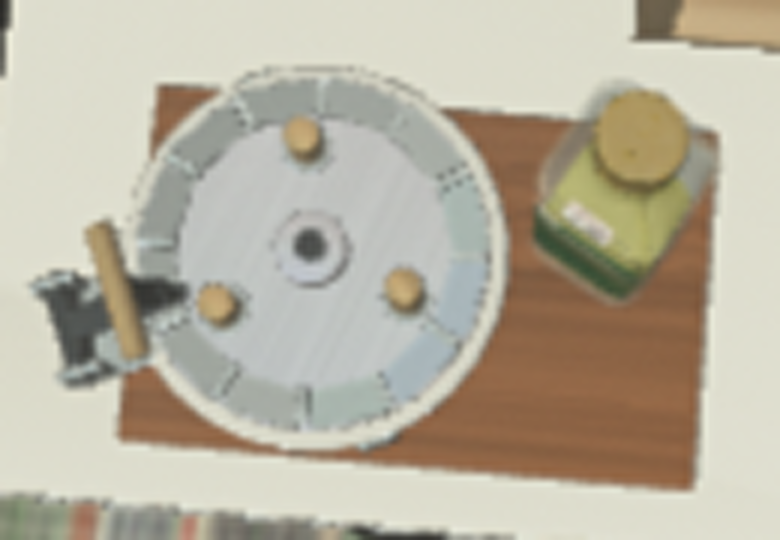

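View pics/sidec.png

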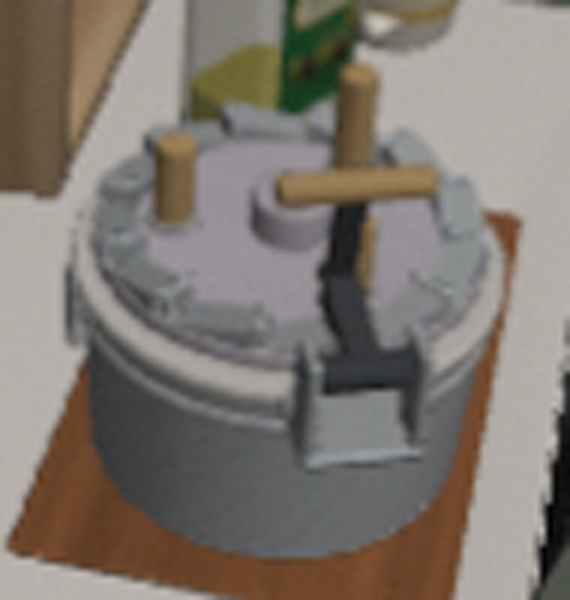

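```bash
cat > h.py <<'E'
import cv2,numpy as np
from workcell import camera_params
from scipy.spatial.transform import Rotation as Rn
np.set_printoptions(precision=4,suppress=True)
def ray(n,uv,z):
    p=camera_params(n);K,D,R,t=p["intrinsics"],p["dist"],np.array(p["R"]),np.array(p["t"])
    q=cv2.undistortPoints(np.array([[uv]],float),K,np.array(D,float))[0,0]
    d=R.T@np.array([q[0],q[1],1]);c=-R.T@t
    return c+d*(z-c[2])/d[2]
def proj(n,X):
    p=camera_params(n)
    return cv2.projectPoints(np.array([X],float),cv2.Rodrigues(np.array(p["R"]))[0],np.array(p["t"],float),p["intrinsics"],np.array(p["dist"],float))[0][0,0]
E
python3 - <<'E'
from h import *
T=lambda x,y:((x+.5)/6-.5+175,(y+.5)/6-.5+180)
S=lambda x,y:((x+.5)/6-.5+240,(y+.5)/6-.5+185)
hub=ray("top",T(310,245),.127);print("hub",hub)
lid=ray("top",T(316,258),.099);print("lid",lid)
pk=[("short+x",T(303,131),.146),("shortL",T(215,301),.146),("idx",T(404,285),.158)]
for n,p,z in pk:
    X=ray("top",p,z);v=(X-hub)[:2];print(n,X,np.hypot(*v),np.degrees(np.arctan2(v[1],v[0])))
b1=ray("top",T(100,228),.177);b2=ray("top",T(133,353),.177);m=(b1+b2)/2
print("bar",b1,b2,m,np.linalg.norm(b1-b2),"dir from hub",np.degrees(np.arctan2(*(m-hub)[1::-1])),"bar axis yaw",np.degrees(np.arctan2(*(b1-b2)[1::-1])),np.linalg.norm((m-hub)[:2]))
print("bottle",ray("top",T(640,138),.274))
print("side hub",ray("side",S(290,195),.127),"idx",ray("side",S(360,72),.158),"sh",ray("side",S(176,143),.146),"bar",ray("side",S(360,185),.177))
Tt=lambda x,y:((x+.5)*.64-.5,(y+.5)*.64-.5)
print("jar",ray("top",Tt(374,230),.138),"mill",ray("top",Tt(301,219),.15),"mug",ray("top",Tt(557,362),.1))
print("cabinet edge shelf",ray("top",Tt(448,180),.2))
E
```

```text
hub [ 0.5141 -0.0524  0.127 ]
lid [ 0.512  -0.0531  0.099 ]
short+x [ 0.5591 -0.0463  0.146 ] 0.045419097699943387 7.760287507918649
shortL [ 0.4855 -0.0176  0.146 ] 0.045073015458303264 129.42237855802196
idx [ 0.4976 -0.0949  0.158 ] 0.04557255043576433 -111.20741922019936
bar [0.5077 0.0276 0.177 ] [0.4594 0.0086 0.177 ] [0.4836 0.0181 0.177 ] 0.051944100805502665 dir from hub 113.43017858036394 bar axis yaw 21.503506968203446 0.07685809092170964
bottle [ 0.5462 -0.1805  0.274 ]
side hub [ 0.5141 -0.0488  0.127 ] idx [ 0.4973 -0.0926  0.158 ] sh [ 0.5577 -0.043   0.146 ] bar [0.4828 0.0066 0.177 ]
jar [ 0.706  -0.0671  0.138 ] mill [0.7107 0.0537 0.15  ] mug [ 0.5179 -0.3874  0.1   ]
cabinet edge shelf [ 0.7793 -0.1805  0.2   ]
```

```bash
cat >> h.py <<'E'
from workcell import readout,snapshot
AX=np.array([.514,-.051]);YAW=22.5
def where(target=None,yaw=None):
    """TCP in press frame (mm, deg); delta to target (press frame mm) in tool units"""
    s=readout.get_state();R=Rn.from_quat(s["tool_rot"]).as_matrix();p=s["tcp_pos"]
    c,d=np.cos(np.radians(YAW)),np.sin(np.radians(YAW));P=np.array([[c,-d,0],[d,c,0],[0,0,1]]);o=np.array([*AX,.006])
    y=np.degrees(np.arctan2(R[1,0],R[0,0]))
    print("t %.2f press"%s["time"],P.T@(p-o)*1000,"yaw %.1f"%y,"tilt",R[:,2],"F",s["wrist_force"],"M",s["moment"],"gap %.3f ff %.1f"%(s["finger_gap"],s["finger_force"]),"j",s["joints"])
    if target is not None: print("delta units",R.T@(P@np.array(target)/1000+o-p)/.03)
    if yaw is not None: print("turn z",-(yaw-y))
E
python3 -m crank '[[[0,0,-1],[0,0,-6.1],0],[[0,0,-1],[0,0,0],0],[[0,0,-1],[0,0,0],0],[[0.5,-0.34,-0.5],[0,0,0],0],[[1,-0.68,0],[0,0,0],0],[[1,-0.68,0],[0,0,0],0],[[1,-0.68,0],[0,0,0],0],[[1,-0.68,0],[0,0,0],0]]'
python3 -m crank '[[[1,-0.68,0],[0,0,0],0],[[1,-0.68,0],[0,0,0],0],[[1,-0.68,0],[0,0,0],0],[[1,-0.68,0],[0,0,0],0],[[1,-0.68,0],[0,0,0],0],[[1,-0.68,0],[0,0,0],0],[[1,-0.68,0],[0,0,0],0],[[1,-0.68,0],[0,0,0],0]]'
python3 -c "
from h import *
where([0,46,165],22.5)"
```

```text
time: 0.77
tcp_pos: [0.2455, -0.3894, 0.336]
tool_rot: [0.981, 0.195, -0.0, -0.0]
wrist_force: [1.1, -0.2, 0.1]
finger_gap: -0.001
finger_force: 0.0
time: 1.43
tcp_pos: [0.4047, -0.1465, 0.3362]
tool_rot: [0.981, 0.195, -0.0, -0.0]
wrist_force: [0.5, -0.8, -0.4]
finger_gap: 0.001
finger_force: 0.0
t 1.43 press [-137.4834  -46.4099  330.2347] yaw 22.5 tilt [-0.0001  0.     -1.    ] F [ 0.5056 -0.7709 -0.3945] M [-0.0283 -0.0302  0.0111] gap 0.001 ff 0.0 j [-0.4555  0.0262  1.7873 -0.      1.3282  0.7221]
delta units [ 4.5847 -3.0777  5.5077]
turn z 0.02803460813129277
```

```bash
python3 -m crank '[[[1,-0.68,0],[0,0,0],0],[[1,-0.68,0],[0,0,0],0],[[1,-0.68,0],[0,0,0],0],[[0.7,-0.5,0],[0,0,0],0],[[0.3,-0.2,1],[0,0,0],0],[[0,0,1],[0,0,0],0],[[0,0,0],[0,0,0],0],[[0,0,0],[0,0,0],0]]'
python3 -c "
from h import *
where([0,46,165],22.5)
cv2.imwrite('pics/w1.png',cv2.resize(snapshot('wrist')[:,:,::-1],(768,576),interpolation=cv2.INTER_CUBIC))"
```

```text
time: 2.1
tcp_pos: [0.483, -0.0263, 0.2759]
tool_rot: [0.981, 0.195, -0.001, -0.0]
wrist_force: [0.5, 0.0, 0.2]
finger_gap: -0.005
finger_force: 0.0
t 2.10 press [-19.1637  34.6768 269.8689] yaw 22.5 tilt [-0.0029  0.0004 -1.    ] F [0.5074 0.0255 0.1945] M [-0.0085  0.0494 -0.0073] gap -0.005 ff 0.0 j [-0.1506  0.1841  1.7586 -0.0001  1.2018  1.0267]
delta units [ 0.6479 -0.3718  3.4946]
turn z 0.045038113030642535
```

View pics/w1.png

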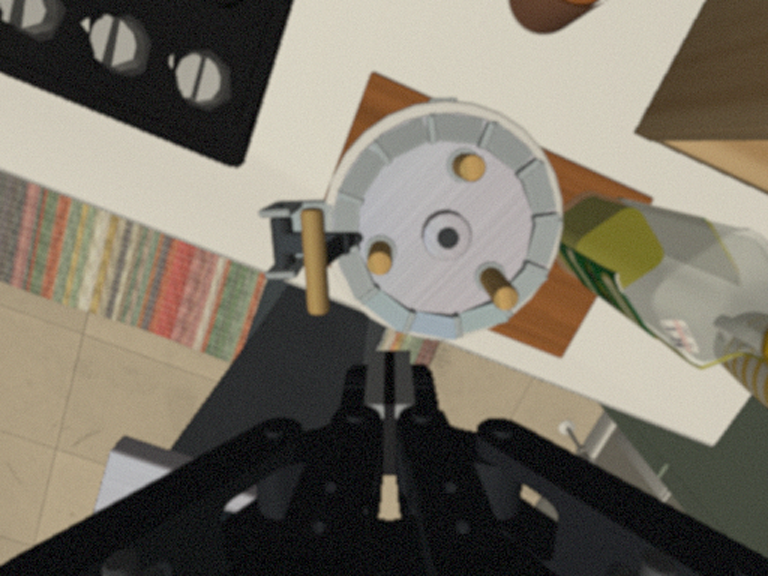

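Run:
```python
from h import *
s=readout.get_state();R=Rn.from_quat(s["tool_rot"]).as_matrix();p=s["tcp_pos"];C=camera_params("wrist");T=np.array(C["T_tool_cam"])
def wr(u,v,z):
    q=cv2.undistortPoints(np.array([[[(u+.5)/1.5-.5,(v+.5)/1.5-.5]]]),C["intrinsics"],np.array(C["dist"],float))[0,0]
    d=R@T[:3,:3]@np.array([q[0],q[1],1]);c=R@T[:3,3]+p
    return c+d*(z-c[2])/d[2]
h=wr(447,236,.127);print("hub",h)
for n,u,v,z in (("x",471,165,.146),("L",379,262,.146),("i",505,296,.158)):
    X=wr(u,v,z);d=(X-h)[:2];print(n,X,np.hypot(*d),np.degrees(np.arctan2(d[1],d[0])))
b1=wr(313,212,.185);b2=wr(318,312,.185);d=b1-b2;m=(b1+b2)/2-h;print(b1,b2,np.linalg.norm(d),np.degrees(np.arctan2(d[1],d[0])),np.hypot(*m[:2]),np.degrees(np.arctan2(m[1],m[0])))
```

```text
hub [ 0.5156 -0.0544  0.127 ]
x [ 0.561  -0.0463  0.146 ] 0.046113742463252866 10.122411970054781
L [ 0.4875 -0.0191  0.146 ] 0.04519729932237502 128.51626607381934
i [ 0.4998 -0.0958  0.158 ] 0.04426434481500753 -110.88872440583988
[0.5083 0.0248 0.185 ] [0.4583 0.0039 0.185 ] 0.05416424952346696 22.607759347839394 0.07601529589148841 115.19709526885964
```

```bash
sed -i 's/AX=.*/AX=np.array([.5148,-.0525]);YAW=23/' h.py
python3 -m crank '[[[0.65,-0.4,0.5],[0,0,0],0],[[0,0,1],[0,0,0],0],[[0,0,1],[0,0,0],0],[[0,0,1],[0,0,0],0],[[0,0,0],[0,0,0],0],[[0,0,0],[0,0,0],0]]'
python3 -c "
from h import *
where([0,115,162])"
```

```text
time: 2.65
tcp_pos: [0.4975, -0.0083, 0.1726]
tool_rot: [0.981, 0.195, 0.0, -0.0]
wrist_force: [0.9, 0.1, 0.9]
finger_gap: -0.0
finger_force: 0.0
t 2.65 press [  1.3429  47.4934 166.5641] yaw 22.5 tilt [ 0.  0. -1.] F [0.8704 0.1487 0.9421] M [ 0.0126  0.0221 -0.0276] gap -0.000 ff 0.0 j [-0.1102  0.3305  1.8443  0.0001  0.9667  1.0681]
delta units [-0.0649 -2.2497  0.1522]
```

```bash
python3 -m crank '[[[0,-0.28,0.15],[0,0,0],0],[[0,-0.28,0],[0,0,0],0],[[0,-0.28,0],[0,0,0],0],[[0,-0.28,0],[0,0,0],0],[[0,-0.28,0],[0,0,0],0],[[0,-0.28,0],[0,0,0],0],[[0,-0.28,0],[0,0,0],0],[[0,-0.28,0],[0,0,0],0]]'
python3 -m crank '[[[0,0,0],[0,0,0],0],[[0,0,0],[0,0,0],0]]'
python3 -c "
from h import *
where([0,0,200])
cv2.imwrite('pics/s2.png',np.hstack([cv2.resize(snapshot('side')[185:285,240:335,::-1],(380,400),interpolation=cv2.INTER_CUBIC),cv2.resize(snapshot('wrist')[:,:,::-1],(400,400))]))"
```

```text
time: 3.32
tcp_pos: [0.4731, 0.0541, 0.1725]
tool_rot: [0.981, 0.196, 0.004, 0.002]
wrist_force: [3.9, -40.7, 54.2]
finger_gap: -0.004
finger_force: 32.1
time: 3.48
tcp_pos: [0.4741, 0.0546, 0.1728]
tool_rot: [0.981, 0.196, 0.005, 0.002]
wrist_force: [-10.1, -5.5, 50.3]
finger_gap: 0.001
finger_force: 24.6
t 3.48 press [  4.415  114.5031 166.8171] yaw 22.6 tilt [ 0.01   -0.0011 -0.9999] F [-10.1356  -5.5218  50.323 ] M [-0.8711  1.8843  0.0626] gap 0.001 ff 24.6 j [ 0.0178  0.2913  1.9003 -0.0016  0.94    1.195 ]
delta units [-0.1114  3.823  -1.0885]
```

View pics/s2.png

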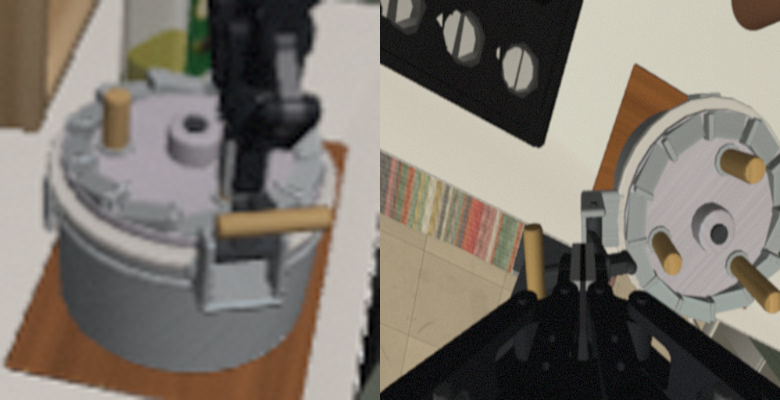

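```bash
python3 -m crank '[[[0,0,-0.5],[0,0,0],0],[[0,0,-1],[0,0,0],0],[[0,0,-1],[0,0,0],0],[[0,0.5,-0.5],[0,0,0],0],[[0,1,0],[0,0,0],0.45],[[0,1,0],[0,0,0],0.45],[[0,1,0],[0,0,0],0.45],[[0,0,0],[0,0,0],0.45]]'
python3 -c "
from h import *
where([0,0,200],9)
cv2.imwrite('pics/s3.png',np.hstack([cv2.resize(snapshot('side')[185:285,240:335,::-1],(380,400),interpolation=cv2.INTER_CUBIC),cv2.resize(snapshot('wrist')[:,:,::-1],(400,400))]))"
```

```text
time: 4.25
tcp_pos: [0.5129, -0.0455, 0.2582]
tool_rot: [0.981, 0.194, 0.001, 0.001]
wrist_force: [0.1, 0.1, -0.7]
finger_gap: 0.445
finger_force: 0.0
t 4.25 press [  0.9662   7.2061 252.1632] yaw 22.4 tilt [ 0.0026 -0.0012 -1.    ] F [ 0.0939  0.1257 -0.7275] M [0.0128 0.0487 0.0198] gap 0.445 ff 0.0 j [-0.1785  0.2575  1.7105 -0.0007  1.1709  1.0013]
delta units [-0.0331  0.237   1.7392]
turn z 13.416779905421812
```

View pics/s3.png

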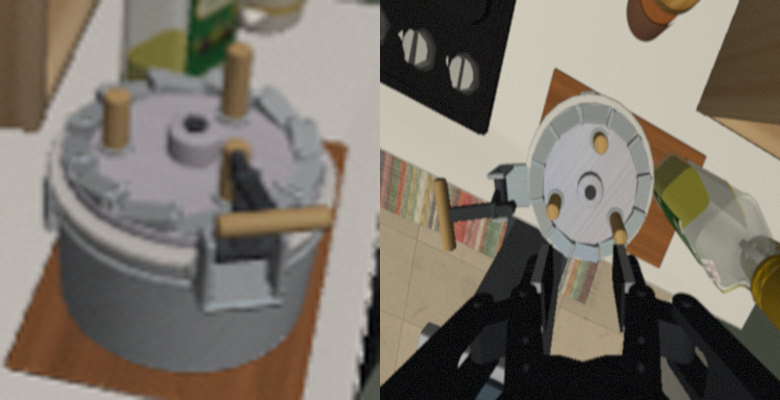

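```bash
python3 -m crank '[[[-0.03,0.24,0],[0,0,6.7],0.45],[[0,0,0],[0,0,6.7],0.45],[[0,0,1],[0,0,0],0.45],[[0,0,1],[0,0,0],0.45],[[0,0,0],[0,0,0],0.45],[[0,0,0],[0,0,0],0.45]]'
python3 -c "
from h import *
where([0,0,106],9)
cv2.imwrite('pics/s4.png',np.hstack([cv2.resize(snapshot('side')[185:285,240:335,::-1],(380,400),interpolation=cv2.INTER_CUBIC),cv2.resize(snapshot('wrist')[:,:,::-1],(400,400))]))"
```

```text
time: 4.85
tcp_pos: [0.5128, -0.0485, 0.197]
tool_rot: [0.997, 0.08, -0.001, -0.0]
wrist_force: [0.4, -0.9, 0.7]
finger_gap: 0.45
finger_force: 0.0
t 4.85 press [ -0.3045   4.4269 191.0402] yaw 9.2 tilt [-0.0019  0.0005 -1.    ] F [ 0.3838 -0.9335  0.6975] M [0.008  0.0289 0.0084] gap 0.450 ff 0.0 j [-0.1849  0.3289  1.7761  0.0002  1.0385  1.2253]
delta units [0.0501 0.1433 2.8345]
turn z 0.19800462846924738
```

View pics/s4.png

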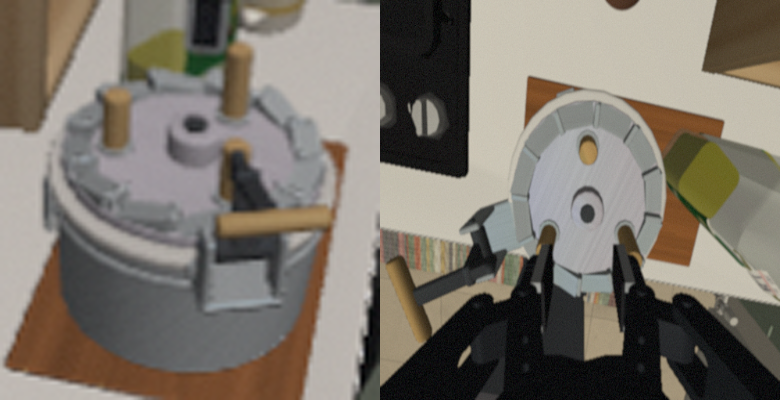

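```bash
python3 -m crank '[[[0.05,0.14,0],[0,0,0],0.45],[[0,0,0.7],[0,0,0],0.45],[[0,0,0.7],[0,0,0],0.45],[[0,0,0.6],[0,0,0],0.45],[[0,0,0.4],[0,0,0],0.45],[[0,0,0],[0,0,0],0.45],[[0,0,0],[0,0,0],0.45]]'
python3 -c "
from h import *
where([0,0,106],9)"
```

```text
time: 5.53
tcp_pos: [0.5161, -0.0538, 0.1257]
tool_rot: [0.997, 0.08, 0.0, 0.0]
wrist_force: [-0.2, 0.5, 0.5]
finger_gap: 0.447
finger_force: 0.0
t 5.53 press [  0.6866  -1.7165 119.6626] yaw 9.1 tilt [ 0.0007 -0.0001 -1.    ] F [-0.1815  0.5009  0.4696] M [-0.043  -0.0002  0.0252] gap 0.447 ff 0.0 j [-0.1936  0.4343  1.827   0.      0.8796  1.2178]
delta units [-0.0362 -0.0502  0.4554]
turn z 0.13033848310466745
```

Clear of contact so far; go down to the hub and grip.

```bash
python3 -m crank '[[[-0.03,-0.05,0.25],[0,0,0],0.45],[[0,0,0.2],[0,0,0],0.45],[[0,0,0],[0,0,0],0.45],[[0,0,0],[0,0,0],0.2],[[0,0,0],[0,0,0],0.2],[[0,0,0],[0,0,0],0.2],[[0,0,0],[0,0,0],0.2],[[0,0,0],[0,0,0],0.2]]' 40
python3 -c "
from h import *
where([0,0,106],9)"
```

```text
time: 6.2
tcp_pos: [0.5145, -0.0529, 0.1115]
tool_rot: [0.997, 0.08, -0.0, 0.001]
wrist_force: [-0.4, -6.0, -1.4]
finger_gap: 0.354
finger_force: 39.8
t 6.20 press [ -0.49    -0.2675 105.534 ] yaw 9.1 tilt [ 0.    -0.001 -1.   ] F [-0.3714 -6.017  -1.355 ] M [-0.941   0.1641 -0.0233] gap 0.354 ff 39.8 j [-0.1921  0.454   1.8398 -0.0013  0.8475  1.2201]
delta units [ 0.0137 -0.0126 -0.0155]
turn z 0.1404372220174146
```

```bash
python3 -m crank '[[[0,0,0],[0,0,-4],0.2],[[0,0,0],[0,0,-7],0.2],[[0,0,0],[0,0,-7],0.2],[[0,0,0],[0,0,-7],0.2],[[0,0,0],[0,0,-7],0.2],[[0,0,0],[0,0,-7],0.2],[[0,0,0],[0,0,-7],0.2],[[0,0,0],[0,0,-4],0.2]]'
python3 -c "
from h import *
where([0,0,106],143)
cv2.imwrite('pics/s5.png',np.hstack([cv2.resize(snapshot('side')[185:285,240:335,::-1],(380,400),interpolation=cv2.INTER_CUBIC),cv2.resize(snapshot('wrist')[:,:,::-1],(400,400))]))"
```

```text
time: 6.87
tcp_pos: [0.5141, -0.0525, 0.1115]
tool_rot: [0.868, 0.496, -0.0, -0.0]
wrist_force: [-4.0, -1.4, 1.1]
finger_gap: 0.357
finger_force: 40.0
t 6.87 press [ -0.641    0.3111 105.516 ] yaw 59.5 tilt [-0.0009 -0.0001 -1.    ] F [-3.994  -1.4074  1.0546] M [-0.2713  0.4396 -0.1286] gap 0.357 ff 40.0 j [-0.1917  0.4538  1.8402 -0.0004  0.8484  0.3408]
delta units [ 0.011   0.021  -0.0162]
turn z -83.49166009915993
```

View pics/s5.png

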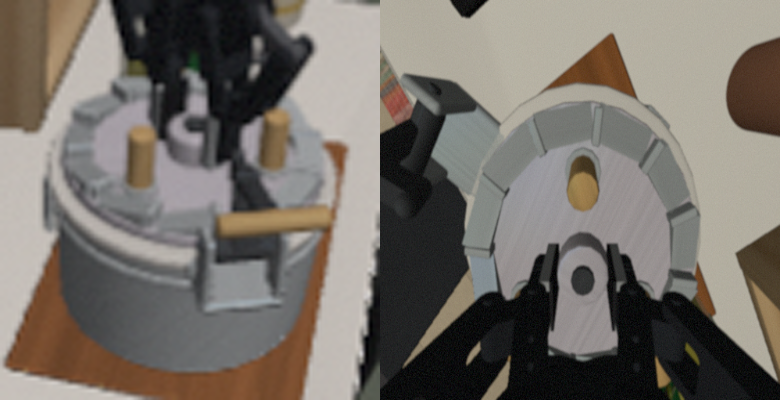

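```bash
python3 -m crank '[[[0,0,0],[0,0,-5],0.2],[[0,0,0],[0,0,-7],0.2],[[0,0,0],[0,0,-7],0.2],[[0,0,0],[0,0,-7],0.2],[[0,0,0],[0,0,-7],0.2],[[0,0,0],[0,0,-7],0.2],[[0,0,0],[0,0,-7],0.2],[[0,0,0],[0,0,-7],0.2]]'
python3 -m crank '[[[0,0,0],[0,0,-7],0.2],[[0,0,0],[0,0,-7],0.2],[[0,0,0],[0,0,-7],0.2],[[0,0,0],[0,0,-4],0.2],[[0,0,0],[0,0,0],0.2]]'
python3 -c "
from h import *
where([0,0,106],143)"
```

```text
time: 7.63
tcp_pos: [0.5135, -0.0524, 0.1115]
tool_rot: [0.55, 0.835, -0.001, -0.001]
wrist_force: [-7.9, -1.9, 6.1]
finger_gap: 0.353
finger_force: 40.6
time: 8.05
tcp_pos: [0.5132, -0.0526, 0.1115]
tool_rot: [0.356, 0.934, -0.001, -0.001]
wrist_force: [-9.3, -4.0, 6.6]
finger_gap: 0.354
finger_force: 40.6
t 8.05 press [ -1.533    0.5736 105.4566] yaw 138.2 tilt [-0.0031 -0.0003 -1.    ] F [-9.313  -3.9952  6.569 ] M [-0.5533  1.5371  0.0765] gap 0.354 ff 40.6 j [-0.1919  0.4534  1.8411 -0.0012  0.85   -1.0329]
delta units [-0.039   0.038  -0.0183]
turn z -4.770110609309086
```

```bash
python3 -m crank '[[[0,0,0],[0,0,-3],0.2],[[0,0,0],[0,0,0],0.2]]'; python3 -c "
from h import *
where()"; python3 -m crank '[[[0,0,0],[0,0,-4],0.2],[[0,0,0],[0,0,0],0.2]]'; python3 -c "
from h import *
where()";  python3 -m crank '[[[0,0,0],[0,0,-4],0.2],[[0,0,0],[0,0,0],0.2]]'; python3 -c "
from h import *
where()"
```

```text
time: 8.22
tcp_pos: [0.5131, -0.0526, 0.1114]
tool_rot: [0.333, 0.943, -0.001, -0.001]
wrist_force: [-10.3, -3.8, 7.5]
finger_gap: 0.361
finger_force: 40.7
t 8.22 press [ -1.5664   0.5519 105.4494] yaw 141.1 tilt [-0.0032 -0.0003 -1.    ] F [-10.3428  -3.8015   7.5466] M [-0.5663  1.5826  0.1065] gap 0.361 ff 40.7 j [-0.1919  0.4534  1.8411 -0.0012  0.8501 -1.0835]
time: 8.38
tcp_pos: [0.5131, -0.0526, 0.1114]
tool_rot: [0.3, 0.954, -0.001, -0.002]
wrist_force: [-10.0, -3.8, 6.7]
finger_gap: 0.354
finger_force: 40.7
t 8.38 press [ -1.6113   0.5368 105.4374] yaw 145.1 tilt [-0.0032 -0.     -1.    ] F [-10.038   -3.7884   6.7176] M [-0.7147  1.703  -0.6568] gap 0.354 ff 40.7 j [-0.1922  0.4534  1.8411 -0.0009  0.8502 -1.1534]
time: 8.55
tcp_pos: [0.5121, -0.0521, 0.1113]
tool_rot: [0.266, 0.964, -0.0, -0.003]
wrist_force: [-14.7, -1.1, 11.5]
finger_gap: 0.36
finger_force: 41.2
t 8.55 press [ -2.3289   1.3831 105.3286] yaw 149.1 tilt [-0.0057  0.0009 -1.    ] F [-14.7027  -1.084   11.5299] M [-0.2437  2.5294 -0.6119] gap 0.360 ff 41.2 j [-0.1918  0.4531  1.8421 -0.0003  0.8522 -1.2231]
```

```bash
python3 -m crank '[[[0,0,0],[0,0,0],0.45],[[0,0,0],[0,0,0],0.45],[[0,0,0],[0,0,5],0.45],[[0,0,-0.5],[0,0,0],0.45],[[0,0,-1],[0,0,0],0.45],[[0,0,-1],[0,0,0],0.45],[[0,0,-1],[0,0,7],0],[[0,0,-0.5],[0,0,7],0]]'; python3 -c "
from h import *
where([0,178,225],113)
cv2.imwrite('pics/w6.png',snapshot('wrist')[:,:,::-1]);cv2.imwrite('pics/t6.png',snapshot('top')[:,:,::-1])"
```

```text
time: 9.22
tcp_pos: [0.5158, -0.0524, 0.2351]
tool_rot: [0.425, 0.905, 0.001, 0.003]
wrist_force: [0.4, -0.3, 0.9]
finger_gap: 0.174
finger_force: 0.0
t 9.22 press [  1.0028  -0.3154 229.0843] yaw 129.7 tilt [ 0.0052 -0.0009 -1.    ] F [ 0.4453 -0.2605  0.8945] M [-0.0054  0.0019 -0.0147] gap 0.174 ff 0.0 j [-0.1911  0.2869  1.7313  0.0002  1.1181 -0.8846]
delta units [5.7024 1.6785 0.1191]
turn z 16.729509155772377
```

```bash
cat >> h.py <<'E'
def wcam():
    s=readout.get_state();R=Rn.from_quat(s["tool_rot"]).as_matrix();C=camera_params("wrist");T=np.array(C["T_tool_cam"])
    return C,R@T[:3,:3],R@T[:3,3]+s["tcp_pos"]
def blobs(img,C,Rc,c):
    """wood blobs above the wheel -> angle/radius about the axis for both peg heights"""
    h=cv2.cvtColor(cv2.GaussianBlur(img,(3,3),0),cv2.COLOR_BGR2HSV)
    m=cv2.inRange(h,(8,80,110),(24,255,255));n,l,st,ce=cv2.connectedComponentsWithStats(m)
    for i in range(1,n):
        if not 25<st[i,4]<3000: continue
        out=[]
        for z in (.146,.158):
            q=cv2.undistortPoints(ce[i][None,None],C["intrinsics"],np.array(C["dist"],float))[0,0]
            d=Rc@np.array([q[0],q[1],1]);X=c+d*(z-c[2])/d[2];v=X[:2]-AX
            out.append((round(1000*np.hypot(*v)),round(float(np.degrees(np.arctan2(v[1],v[0]))))))
        if out[0][0]<110: print("px",ce[i].round(),"area",st[i,4],"r,ang@146,158:",out)
E
python3 - <<'E'
from h import *
C,Rc,c=wcam();print("wrist");blobs(cv2.imread('pics/w6.png'),C,Rc,c)
p=camera_params("top");R=np.array(p["R"]);print("top");blobs(cv2.imread('pics/t6.png'),p,R.T,-R.T@np.array(p["t"]))
print("start");blobs(cv2.imread('pics/top_raw.png'),p,R.T,-R.T@np.array(p["t"]))
E
```

```text
wrist
px [243.  71.] area 511 r,ang@146,158: [(91, 136), (90, 136)]
px [346. 143.] area 112 r,ang@146,158: [(78, 70), (76, 73)]
px [242. 137.] area 316 r,ang@146,158: [(45, 144), (47, 143)]
px [156. 212.] area 1828 r,ang@146,158: [(83, -129), (78, -132)]
px [312. 214.] area 272 r,ang@146,158: [(48, 18), (44, 22)]
px [216. 229.] area 241 r,ang@146,158: [(46, -98), (41, -102)]
top
start
px [204. 198.] area 37 r,ang@146,158: [(78, 51), (75, 51)]
px [194. 228.] area 64 r,ang@146,158: [(81, 111), (79, 112)]
px [202. 249.] area 136 r,ang@146,158: [(92, 148), (92, 149)]
```

```bash
python3 -m crank '[[[0,0,0],[0,0,7],0],[[0,0,0],[0,0,7],0],[[0,0,0],[0,0,2.7],0],[[1,-0.03,0],[0,0,0],0],[[1,0,0],[0,0,0],0],[[1,0,0],[0,0,0],0],[[1,0,0],[0,0,0],0],[[1,0,0],[0,0,0],0]]'; python3 -m crank '[[[1,0,0],[0,0,0],0],[[0,0,0.5],[0,0,0],0],[[0,0,0],[0,0,0],0],[[0,0,0],[0,0,0],0]]'; python3 -c "
from h import *
where([0,178,168],113)"
```

```text
time: 9.98
tcp_pos: [0.4531, 0.0861, 0.2304]
tool_rot: [0.548, 0.836, -0.0, -0.0]
wrist_force: [0.3, -0.1, -0.0]
finger_gap: -0.001
finger_force: 0.0
time: 10.32
tcp_pos: [0.4417, 0.1125, 0.2155]
tool_rot: [0.548, 0.836, -0.001, -0.001]
wrist_force: [0.5, -0.1, -0.1]
finger_gap: 0.003
finger_force: 0.0
t 10.32 press [ -2.858  180.4289 209.4694] yaw 113.5 tilt [-0.0019 -0.0003 -1.    ] F [ 0.5046 -0.0868 -0.0664] M [-0.0357 -0.0443  0.0371] gap 0.003 ff 0.0 j [ 0.1472  0.1992  1.9004 -0.0001  1.0439 -0.2634]
delta units [-0.0825  0.0971  1.3821]
turn z 0.525242032210798
```

```bash
python3 -m crank '[[[0,0.1,0.7],[0,0,0],0],[[0,0,0.68],[0,0,0],0],[[-0.3,0,0],[0,0,0],0],[[-0.3,0,0],[0,0,0],0],[[-0.3,0,0],[0,0,0],0],[[-0.3,0,0],[0,0,0],0],[[0,0,0],[0,0,0],0]]'; python3 -c "
from h import *
where([0,109,168],113)"
```

```text
time: 10.9
tcp_pos: [0.4605, 0.0788, 0.1759]
tool_rot: [0.549, 0.836, 0.0, 0.001]
wrist_force: [0.8, -0.2, -0.2]
finger_gap: -0.004
finger_force: 0.0
t 10.90 press [  1.3055 142.1312 169.9106] yaw 113.3 tilt [ 0.0021 -0.0003 -1.    ] F [ 0.7552 -0.2033 -0.151 ] M [ 0.0139 -0.0172 -0.0616] gap -0.004 ff 0.0 j [ 0.0702  0.2729  1.9168 -0.0006  0.9498 -0.337 ]
delta units [-1.104  -0.0503  0.0648]
turn z 0.3457917327671396
```

```bash
python3 -m crank '[[[-0.3,0,0],[0,0,0],0],[[-0.3,0,0],[0,0,0],0],[[-0.3,0,0],[0,0,0],0],[[-0.3,0,0],[0,0,0],0],[[-0.2,0,0],[0,0,0],0],[[0,0,0],[0,0,0],0],[[0,0,0],[0,0,0],0]]'; python3 -c "
from h import *
where([0,109,168],113)
R=np.array
cv2.imwrite('pics/s7.png',snapshot('side')[:,:,::-1])
d=cv2.resize(cv2.imread('pics/s7.png')[175:285,230:345],None,fx=5,fy=5,interpolation=cv2.INTER_CUBIC);cv2.imwrite('pics/s7c.png',d)"
```

```text
time: 11.48
tcp_pos: [0.4758, 0.0419, 0.1748]
tool_rot: [0.549, 0.836, -0.0, -0.0]
wrist_force: [0.1, 1.4, 0.1]
finger_gap: 0.003
finger_force: 0.0
t 11.48 press [  0.9892 102.0893 168.7814] yaw 113.4 tilt [-0.0003  0.0001 -1.    ] F [0.0595 1.4441 0.0629] M [ 0.0057 -0.0051  0.0049] gap 0.003 ff 0.0 j [-0.0098  0.2937  1.891   0.0001  0.9572 -0.4181]
delta units [ 0.2306 -0.0314  0.0261]
turn z 0.38786720504882055
```

```bash
python3 -m crank '[[[0,0,-1],[0,0,0],0],[[0,0,-1],[0,0,0],0],[[0,0,-0.2],[0,0,7],0],[[0,0,0],[0,0,7],0],[[0,0,0],[0,0,7],0],[[0,0,0],[0,0,7],0],[[0,0,0],[0,0,0],0]]'; python3 -c "
from h import *
where([0,0,191],83)
C,Rc,c=wcam();w=snapshot('wrist')[:,:,::-1].copy();s=snapshot('side')[:,:,::-1]
print('wrist');blobs(w,C,Rc,c)
cv2.imwrite('pics/c8.png',np.hstack([cv2.resize(s[175:285,230:345],(400,383),interpolation=cv2.INTER_CUBIC),cv2.resize(w,(400,383))]))"
```

```text
time: 12.12
tcp_pos: [0.4756, 0.0425, 0.2409]
tool_rot: [0.736, 0.676, -0.0, -0.0]
wrist_force: [-0.0, 0.4, -0.8]
finger_gap: -0.003
finger_force: 0.0
t 12.12 press [  1.0514 102.7472 234.9099] yaw 85.1 tilt [-0.0001  0.     -1.    ] F [-0.0404  0.417  -0.8291] M [-0.034  -0.038   0.0451] gap -0.003 ff 0.0 j [-0.0085  0.2075  1.8204  0.      1.1138  0.0764]
delta units [-3.0443  1.5697  1.4635]
turn z 2.1392957876389858
wrist
px [327. 171.] area 1984 r,ang@146,158: [(109, 82), (112, 83)]
px [234. 213.] area 168 r,ang@146,158: [(99, 128), (102, 126)]
px [298. 239.] area 417 r,ang@146,158: [(51, 101), (57, 101)]
px [355. 268.] area 452 r,ang@146,158: [(43, 26), (44, 37)]
px [259. 331.] area 133 r,ang@146,158: [(65, -141), (58, -148)]
```

View pics/c8.png

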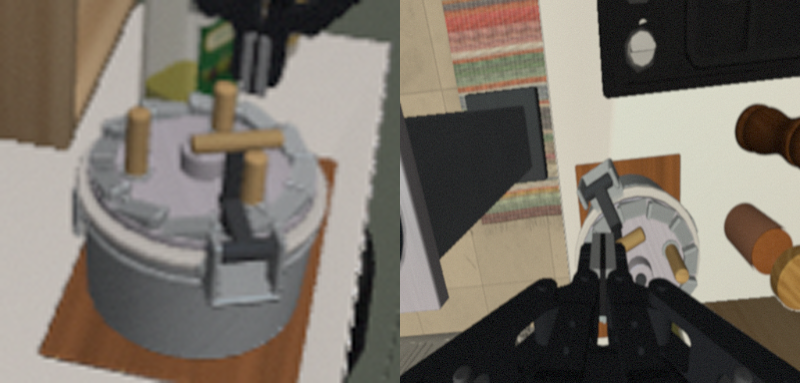

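```bash
python3 -m crank '[[[0,0,0],[0,0,-7.1],0.45],[[0,0,0],[0,0,-7.1],0.45],[[0,0,0],[0,0,-7.1],0.45],[[0,0,0],[0,0,-7.1],0.45],[[0,0,0],[0,0,-7.1],0.45],[[0,0,0],[0,0,-7.1],0.45],[[0,0,0],[0,0,-7.1],0.45],[[0,0,0],[0,0,-7.1],0.45]]'; python3 -m crank '[[[-0.99,-0.58,0],[0,0,0],0.45],[[-0.99,-0.58,0],[0,0,0],0.45],[[-0.98,-0.58,0],[0,0,0],0.45],[[0,0,0],[0,0,0],0.45],[[0,0,0],[0,0,0],0.45]]';python3 -c "
from h import *
where([-0.5,0,108],143)
C,Rc,c=wcam();w=snapshot('wrist')[:,:,::-1].copy();blobs(w,C,Rc,c)
X=ray('side',(298.4,215.5),.177);print('bar',X, np.hypot(*(X[:2]-AX)))"
```

```text
time: 12.88
tcp_pos: [0.4757, 0.0423, 0.2408]
tool_rot: [0.319, 0.948, -0.0, -0.0]
wrist_force: [0.0, 0.8, -0.9]
finger_gap: 0.447
finger_force: 0.0
time: 13.3
tcp_pos: [0.5142, -0.0545, 0.2405]
tool_rot: [0.323, 0.946, -0.0, -0.0]
wrist_force: [-0.1, 1.2, 0.0]
finger_gap: 0.451
finger_force: 0.0
t 13.30 press [ -1.371   -1.6347 234.54  ] yaw 142.3 tilt [-0.0006  0.0002 -1.    ] F [-0.0937  1.1761  0.0401] M [-0.0157 -0.026   0.0077] gap 0.451 ff 0.0 j [-0.1958  0.2812  1.7246  0.0001  1.1363 -1.1088]
delta units [0.031  0.0528 4.218 ]
turn z -0.6880879477507449
px [270.  72.] area 842 r,ang@146,158: [(90, 139), (89, 139)]
px [311. 117.] area 1158 r,ang@146,158: [(69, 110), (69, 112)]
px [259. 133.] area 315 r,ang@146,158: [(47, 145), (48, 145)]
px [350. 162.] area 92 r,ang@146,158: [(74, 71), (71, 74)]
px [215. 215.] area 284 r,ang@146,158: [(44, -100), (40, -105)]
px [310. 221.] area 260 r,ang@146,158: [(48, 20), (43, 24)]
px [228. 254.] area 95 r,ang@146,158: [(63, -65), (57, -67)]
bar [0.4851 0.0076 0.177 ] 0.06706323480835119
```

```bash
python3 -m crank '[[[0.03,0.05,1],[0,0,-0.7],0.45],[[0,0,1],[0,0,0],0.45],[[0,0,1],[0,0,0],0.45],[[0,0,0.5],[0,0,0],0.45],[[0,0,0.3],[0,0,0],0.45],[[0,0,0],[0,0,0],0.45],[[0,0,0],[0,0,0],0.45]]';python3 -c "
from h import *
where([-0.5,0,107],143)"
```

```text
time: 13.93
tcp_pos: [0.5145, -0.0512, 0.1275]
tool_rot: [0.317, 0.948, 0.0, 0.0]
wrist_force: [-0.6, -0.5, 0.7]
finger_gap: 0.452
finger_force: 0.0
t 13.93 press [  0.1766   1.2873 121.484 ] yaw 143.0 tilt [ 0.0004  0.     -1.    ] F [-0.5637 -0.4566  0.7457] M [0.0051 0.0281 0.0442] gap 0.452 ff 0.0 j [-0.1894  0.4286  1.8305  0.0001  0.8821 -1.1149]
delta units [-0.0257 -0.0411  0.4828]
turn z 0.024586155139218135
```

```bash
python3 -m crank '[[[-0.03,-0.04,0.25],[0,0,0],0.45],[[0,0,0.23],[0,0,0],0.45],[[0,0,0],[0,0,0],0.45],[[0,0,0],[0,0,0],0.2],[[0,0,0],[0,0,0],0.2],[[0,0,0],[0,0,0],0.2],[[0,0,0],[0,0,0],0.2],[[0,0,0],[0,0,0],0.2]]' 40
python3 -c "
from h import *
where([-0.5,0,106],143)
C,Rc,c=wcam();w=snapshot('wrist')[:,:,::-1].copy();blobs(w,C,Rc,c)"
```

```text
time: 14.6
tcp_pos: [0.514, -0.0533, 0.1125]
tool_rot: [0.318, 0.948, -0.0, -0.0]
wrist_force: [-3.3, -1.1, -0.9]
finger_gap: 0.356
finger_force: 39.8
t 14.60 press [ -1.0936  -0.4329 106.5072] yaw 142.9 tilt [-0.0006 -0.0001 -1.    ] F [-3.3406 -1.0564 -0.8928] M [-0.3152  0.5357  0.031 ] gap 0.356 ff 39.8 j [-0.1934  0.4521  1.8399 -0.0002  0.8502 -1.1172]
delta units [0.0026 0.0244 0.0169]
turn z -0.06257463035359478
px [130.  38.] area 847 r,ang@146,158: [(102, 168), (99, 166)]
px [242.   4.] area 57 r,ang@146,158: [(103, 147), (100, 147)]
px [278.  61.] area 1963 r,ang@146,158: [(86, 140), (85, 140)]
px [257. 176.] area 1336 r,ang@146,158: [(46, 145), (50, 145)]
px [359. 357.] area 170 r,ang@146,158: [(57, 12), (46, 20)]
```

```bash
python3 -m crank '[[[0,0,0],[0,0,6],0.2],[[0,0,0],[0,0,7],0.2],[[0,0,0],[0,0,7],0.2],[[0,0,0],[0,0,7],0.2],[[0,0,0],[0,0,6],0.2],[[0,0,0],[0,0,1],0.2],[[0,0,0],[0,0,0],0.2],[[0,0,0],[0,0,0],0.2]]'
python3 -m crank '[[[0,0,0],[0,0,0],0.2],[[0,0,0],[0,0,0],0.2],[[0,0,0],[0,0,0],0.2]]'
cat >> h.py <<'E'
def bar():
    """bar in side picture: wood blob fitted -> distance from axis at z=.177"""
    p=camera_params("side");R=np.array(p["R"]);s=snapshot("side")[:,:,::-1].copy()
    o=np.array([*(AX+.065*np.array([-np.sin(np.radians(YAW)),np.cos(np.radians(YAW))])),.177]);u=proj("side",o)
    h=cv2.cvtColor(s,cv2.COLOR_BGR2HSV);m=cv2.inRange(h,(8,80,90),(24,255,255))
    x,y=u.round().astype(int);print("expected bar px if down",u)
    for r in range(y-10,y+11): print(r,''.join('#' if v else '.' for v in m[r,x-22:x+23]))
    return s
E
python3 -c "
from h import *
where()
C,Rc,c=wcam();w=snapshot('wrist')[:,:,::-1].copy();blobs(w,C,Rc,c)
bar()"
```

```text
time: 15.32
tcp_pos: [0.5138, -0.0535, 0.1125]
tool_rot: [0.581, 0.814, -0.0, -0.0]
wrist_force: [-4.2, -3.2, 2.8]
finger_gap: 0.356
finger_force: 41.1
time: 15.57
tcp_pos: [0.5138, -0.0534, 0.1125]
tool_rot: [0.581, 0.814, -0.0, -0.0]
wrist_force: [-5.0, -3.0, 0.4]
finger_gap: 0.356
finger_force: 41.1
t 15.57 press [ -1.2653  -0.4844 106.5102] yaw 108.9 tilt [-0.001  -0.0002 -1.    ] F [-4.9671 -3.039   0.3992] M [-0.4589  0.7735 -0.1143] gap 0.356 ff 41.1 j [-0.1936  0.452   1.84   -0.0005  0.8505 -0.5236]
px [190.  77.] area 534 r,ang@146,158: [(84, 126), (82, 124)]
px [381. 121.] area 426 r,ang@146,158: [(78, 77), (76, 80)]
px [257. 178.] area 1219 r,ang@146,158: [(45, 111), (48, 111)]
px [497. 327.] area 1693 r,ang@146,158: [(104, 7), (91, 12)]
px [359. 357.] area 173 r,ang@146,158: [(58, -22), (47, -15)]
expected bar px if down [296.3653 215.0665]
205 .............................................
206 .............................................
207 .............................................
208 ..............................###............
209 .............................####............
210 .............................####............
211 .............................####............
212 ............................######.##........
213 ....................#################........
214 ............#########################........
215 ...........##########################........
216 ...........##########################........
217 ............####################.............
218 ............#######..#.......................
219 .............................................
220 .............................................
221 ................#####........................
222 ................#####........................
223 ...............######........................
224 ...............######........................
225 ................####.........................
```

```bash
cat >> h.py <<'E'
def pawl():
    """project bar ends in wrist view for pawl angles; compare with wood mask"""
    C,Rc,c=wcam();w=snapshot("wrist")[:,:,::-1].copy()
    cs,sn=np.cos(np.radians(YAW)),np.sin(np.radians(YAW));P=np.array([[cs,-sn,0],[sn,cs,0],[0,0,1]]);o=np.array([*AX,.006])
    for a in (0,.1,.2,.3):
        b=np.radians(128.66)-a;q=np.array([P@np.array([x,.105+.064*np.cos(b),.121+.064*np.sin(b)])+o for x in (-.028,.0,.028)])
        uv=cv2.projectPoints((q-c)@Rc,np.zeros(3),np.zeros(3),C["intrinsics"],np.array(C["dist"],float))[0][:,0]
        print("pawl",a,uv.round().tolist())
    h=cv2.cvtColor(cv2.GaussianBlur(w,(3,3),0),cv2.COLOR_BGR2HSV);m=cv2.inRange(h,(6,60,60),(26,255,255))
    for r in range(0,384,12): print("%3d"%r,''.join('#' if v else '.' for v in m[r,::8]))
E
python3 -c "
from h import *
pawl()"
```

```text
pawl 0 [[136.0, 141.0], [245.0, 133.0], [355.0, 125.0]]
pawl 0.1 [[126.0, 122.0], [242.0, 113.0], [360.0, 105.0]]
pawl 0.2 [[115.0, 98.0], [239.0, 89.0], [365.0, 79.0]]
pawl 0.3 [[104.0, 69.0], [236.0, 59.0], [370.0, 49.0]]
  0 ................................................................
 12 ................................................................
 24 ................................................................
 36 ................................................................
 48 ................................................................
 60 ........................#.......................................
 72 ........................#.......................................
 84 .......................##.......................................
 96 .......................#....#################...................
108 #####.####.....################################.................
120 #####......##################################.####..............
132 ##########....##############################....#...............
144 #################################...........
[... 631 characters left out ...]
########..
264 ....####..###........................................###########
276 ........#####........................................###########
288 ......................................................##########
300 ........................................................########
312 .........................................................#######
324 ..........................................................######
336 ...........................................................#####
348 ............................................#................###
360 .............................................##................#
372 .............................................###................
```

```bash
python3 -m crank '[[[0,0,0],[0,0,5],0.2],[[0,0,0],[0,0,7],0.2],[[0,0,0],[0,0,7],0.2],[[0,0,0],[0,0,6],0.2],[[0,0,0],[0,0,5],0.2],[[0,0,0],[0,0,0],0.2],[[0,0,0],[0,0,0],0.2],[[0,0,0],[0,0,0],0.2]]'
python3 -m crank '[[[0,0,0],[0,0,0],0.2],[[0,0,0],[0,0,0],0.2],[[0,0,0],[0,0,0],0.2]]'
python3 -c "
from h import *
where()
C,Rc,c=wcam();w=snapshot('wrist')[:,:,::-1].copy();blobs(w,C,Rc,c)
pawl()"
```

```text
time: 16.38
tcp_pos: [0.5136, -0.0535, 0.1125]
tool_rot: [0.772, 0.636, -0.001, -0.0]
wrist_force: [-5.6, -3.6, 2.5]
finger_gap: 0.351
finger_force: 41.5
time: 16.63
tcp_pos: [0.5136, -0.0535, 0.1125]
tool_rot: [0.772, 0.636, -0.001, -0.0]
wrist_force: [-5.5, -2.8, 1.2]
finger_gap: 0.352
finger_force: 41.5
t 16.63 press [ -1.4425  -0.4274 106.4802] yaw 78.9 tilt [-0.0015 -0.0001 -1.    ] F [-5.4571 -2.7997  1.1624] M [-0.5102  0.9916 -0.1251] gap 0.352 ff 41.5 j [-0.1937  0.452   1.8402 -0.0006  0.8508  0.    ]
px [334.  76.] area 1213 r,ang@146,158: [(84, 62), (82, 63)]
px [264.  75.] area 569 r,ang@146,158: [(80, 78), (80, 78)]
px [257. 179.] area 1184 r,ang@146,158: [(44, 81), (47, 80)]
px [104. 201.] area 66 r,ang@146,158: [(69, 138), (66, 132)]
px [359. 357.] area 189 r,ang@146,158: [(59, -52), (47, -45)]
pawl 0 [[48.0, 228.0], [123.0, 174.0], [208.0, 113.0]]
pawl 0.1 [[24.0, 219.0], [103.0, 161.0], [192.0, 95.0]]
pawl 0.2 [[-2.0, 207.0], [80.0, 144.0], [173.0, 73.0]]
pawl 0.3 [[-29.0, 192.0], [55.0, 124.0], [152.0, 47.0]]
  0 #####...............................................
[... 1451 characters left out ...]
..........
264 ###############.................................................
276 ###############.................................................
288 ################.........................................#######
300 ##############......................................############
312 ############..........................................##########
324 #########...............................................########
336 #######........#...........................................#####
348 #####.......................................#................###
360 ###..........................................##................#
372 ................................................................
```

```bash
python3 -m crank '[[[0,0,0],[0,0,0],0.45],[[0,0,0],[0,0,0],0.45],[[0,0,0],[0,0,0],0.45],[[0,0,-0.5],[0,0,0],0.45],[[0,0,-1],[0,0,0],0.45],[[0,0,-1],[0,0,0],0.45],[[0,0,0],[0,0,0],0.45],[[0,0,0],[0,0,-4],0.45]]'
python3 -m crank '[[[0,0,0],[0,0,-7],0.45],[[0,0,0],[0,0,-7],0.45],[[0,0,0],[0,0,-7],0.45],[[0,0,0],[0,0,-7],0.45],[[0,0,0],[0,0,-7],0.45],[[0,0,0],[0,0,-7],0.45],[[0,0,0],[0,0,-7],0.45],[[0,0,0],[0,0,-7],0.45]]'
python3 -m crank '[[[0,0,0],[0,0,0],0.45],[[0,0,0],[0,0,0],0.45]]'
python3 -c "
from h import *
where([-0.7,0,106.5],139)
C,Rc,c=wcam();w=snapshot('wrist')[:,:,::-1].copy();blobs(w,C,Rc,c)"
```

```text
time: 17.4
tcp_pos: [0.5154, -0.0533, 0.1893]
tool_rot: [0.75, 0.662, 0.001, 0.002]
wrist_force: [0.1, 0.4, -0.8]
finger_gap: 0.451
finger_force: 0.0
time: 18.07
tcp_pos: [0.5145, -0.0532, 0.1874]
tool_rot: [0.348, 0.938, 0.0, 0.0]
wrist_force: [-1.3, 0.2, -0.6]
finger_gap: 0.45
finger_force: 0.0
time: 18.23
tcp_pos: [0.5144, -0.0532, 0.1874]
tool_rot: [0.353, 0.936, 0.0, 0.0]
wrist_force: [0.8, 0.4, -0.2]
finger_gap: 0.451
finger_force: 0.0
t 18.23 press [ -0.6462  -0.5002 181.4189] yaw 138.7 tilt [ 0.0004  0.0001 -1.    ] F [ 0.8273  0.3956 -0.2409] M [ 0.0842  0.0111 -0.0017] gap 0.451 ff 0.0 j [-0.1932  0.3437  1.7817  0.0001  1.0157 -1.0435]
delta units [0.0164 0.0049 2.4973]
turn z -0.2830071306003674
px [260.  68.] area 765 r,ang@146,158: [(89, 139), (88, 139)]
px [321. 119.] area 2130 r,ang@146,158: [(71, 109), (71, 111)]
px [365. 167.] area 61 r,ang@146,158: [(72, 76), (70, 79)]
px [135. 210.] area 2135 r,ang@146,158: [(80, -134), (76, -138)]
px [320. 181.] area 411 r,ang@146,158: [(44, 81), (44, 86)]
px [196. 184.] area 407 r,ang@146,158: [(46, -160), (46, -165)]
px [260. 287.] area 337 r,ang@146,158: [(53, -42), (44, -42)]
px [228. 335.] area 149 r,ang@146,158: [(96, -56), (86, -57)]
```

```bash
python3 -m crank '[[[0,0,0.7],[0,0,0],0.45],[[0,0,0.7],[0,0,0],0.45],[[0,0,0.5],[0,0,-1],0.45],[[0,0,0.35],[0,0,0],0.45],[[0,0,0.23],[0,0,0],0.45],[[0,0,0],[0,0,0],0.45],[[0,0,0],[0,0,0],0.45]]'
python3 -c "
from h import *
where([-0.7,0,106.5],139)"
python3 -m crank '[[[0,0,0],[0,0,0],0.2],[[0,0,0],[0,0,0],0.2],[[0,0,0],[0,0,0],0.2],[[0,0,0],[0,0,0],0.2],[[0,0,0],[0,0,0],0.2]]' 40
python3 -c "
from h import *
where([-0.7,0,106.5],139)
C,Rc,c=wcam();w=snapshot('wrist')[:,:,::-1].copy();blobs(w,C,Rc,c)"
```

```text
time: 18.87
tcp_pos: [0.5145, -0.0533, 0.1134]
tool_rot: [0.343, 0.939, 0.0, 0.0]
wrist_force: [-0.0, -0.9, -0.0]
finger_gap: 0.449
finger_force: 0.0
t 18.87 press [ -0.5888  -0.6258 107.4095] yaw 139.9 tilt [ 0.0003 -0.     -1.    ] F [-0.0162 -0.9409 -0.042 ] M [-0.0162 -0.0703 -0.0104] gap 0.449 ff 0.0 j [-0.1933  0.4511  1.8386  0.0001  0.8516 -1.0635]
delta units [0.0203 0.0061 0.0303]
turn z 0.859061086195652
time: 19.28
tcp_pos: [0.5144, -0.0537, 0.1141]
tool_rot: [0.343, 0.939, -0.0, 0.001]
wrist_force: [-3.9, -4.0, 7.4]
finger_gap: 0.356
finger_force: 39.6
t 19.28 press [ -0.8074  -0.9682 108.0593] yaw 139.9 tilt [ 0.0008 -0.0008 -1.    ] F [-3.9192 -3.9656  7.4263] M [-0.7318  0.7562 -0.0361] gap 0.356 ff 39.6 j [-0.1937  0.4498  1.8387 -0.0008  0.8521 -1.0644]
delta units [0.0272 0.0178 0.0519]
turn z 0.9143634168277401
px [122.  40.] area 914 r,ang@146,158: [(103, 167), (99, 165)]
px [235.   4.] area 45 r,ang@146,158: [(103, 145), (100, 145)]
px [358. 231.] area 1009 r,ang@146,158: [(44, 81), (44, 90)]
px [161. 231.] area 1010 r,ang@146,158: [(46, -160), (46, -168)]
px [261. 322.] area 36 r,ang@146,158: [(20, -42), (10, -44)]
px [261. 338.] area 38 r,ang@146,158: [(29, -41), (18, -42)]
```

```bash
python3 -m crank '[[[0,0,0],[0,0,5],0.2],[[0,0,0],[0,0,7],0.2],[[0,0,0],[0,0,7],0.2],[[0,0,0],[0,0,6],0.2],[[0,0,0],[0,0,5],0.2],[[0,0,0],[0,0,0],0.2],[[0,0,0],[0,0,0],0.2],[[0,0,0],[0,0,0],0.2]]'
python3 -m crank '[[[0,0,0],[0,0,0],0.2],[[0,0,0],[0,0,0],0.2],[[0,0,0],[0,0,0],0.2]]'
python3 -c "
from h import *
where()
C,Rc,c=wcam();w=snapshot('wrist')[:,:,::-1].copy();blobs(w,C,Rc,c)
pawl()" | head -30
```

```text
time: 20.0
tcp_pos: [0.514, -0.0539, 0.114]
tool_rot: [0.574, 0.819, -0.0, 0.0]
wrist_force: [-6.5, -6.0, 8.7]
finger_gap: 0.353
finger_force: 40.7
time: 20.25
tcp_pos: [0.5141, -0.054, 0.114]
tool_rot: [0.574, 0.819, -0.0, 0.0]
wrist_force: [-6.9, -6.2, 8.7]
finger_gap: 0.357
finger_force: 40.7
t 20.25 press [ -1.2359  -1.0661 108.0376] yaw 109.9 tilt [-0.    -0.001 -1.   ] F [-6.8984 -6.1784  8.7311] M [-1.0103  1.1781 -0.1087] gap 0.357 ff 40.7 j [-0.1941  0.4496  1.839  -0.0014  0.8528 -0.5407]
px [160. 231.] area 985 r,ang@146,158: [(46, 171), (45, 162)]
px [357. 232.] area 1014 r,ang@146,158: [(44, 50), (43, 59)]
px [495. 327.] area 1892 r,ang@146,158: [(105, 7), (93, 12)]
pawl 0 [[142.0, 137.0], [249.0, 131.0], [358.0, 125.0]]
pawl 0.1 [[133.0, 117.0], [247.0, 111.0], [364.0, 104.0]]
pawl 0.2 [[123.0, 93.0], [245.0, 86.0], [369.0, 79.0]]
pawl 0.3 [[113.0, 65.0], [243.0, 57.0], [375.0, 49.0]]
  0 ................................................................
 12 ................................................................
 24 ..............................................
[... 629 characters left out ...]
..........
144 ###########################.....................................
156 ################................................................
168 ###############.................................................
180 ###############.................................................
192 ##############........##..................##....................
204 ##############.......####................####...................
216 ##############.....#####.................######.................
228 ##############....######..................#####.................
240 ##############.....####....................####........####.....
252 ########.####........................................########...
```

Third click dropped (wheel about 94–95°, bar at the same low position). Release and retreat straight up.

```bash
python3 -m crank '[[[0,0,0],[0,0,0],0.45],[[0,0,0],[0,0,0],0.45],[[0,0,0],[0,0,0],0.45],[[0,0,-0.5],[0,0,0],0.45],[[0,0,-1],[0,0,0],0.45],[[0,0,-1],[0,0,0],0.45],[[0,0,-1],[0,0,0],0.45],[[0,0,-1],[0,0,0],0.45]]'
python3 -m crank '[[[0,0,-1],[0,0,0],0.45],[[0,0,-0.5],[0,0,0],0.45],[[0,0,0],[0,0,0],0.45],[[0,0,0],[0,0,0],0.45],[[0,0,0],[0,0,0],0.45],[[0,0,0],[0,0,0],0.45]]'
python3 -c "
from h import *
where()
C,Rc,c=wcam();w=snapshot('wrist')[:,:,::-1].copy();blobs(w,C,Rc,c)
pawl()" | head -24
python3 -c "
from h import *
a=cv2.imread('pics/top_raw.png').astype(int);b=snapshot('top')[:,:,::-1].astype(int)
d=np.abs(a-b).max(2)
for n,x,y in (('jar',239,150),('mill',195,148),('mug',350,232)): print(n,(d[y-18:y+19,x-18:x+19]>40).sum())"
```

```text
time: 21.02
tcp_pos: [0.5142, -0.053, 0.2497]
tool_rot: [0.574, 0.819, 0.0, 0.0]
wrist_force: [0.6, -0.7, -0.7]
finger_gap: 0.45
finger_force: 0.0
time: 21.52
tcp_pos: [0.5138, -0.0531, 0.2918]
tool_rot: [0.574, 0.819, -0.0, -0.001]
wrist_force: [1.3, 0.5, 0.2]
finger_gap: 0.449
finger_force: 0.0
t 21.52 press [ -1.1767  -0.1902 285.7766] yaw 109.9 tilt [-0.0021  0.0005 -1.    ] F [1.3357 0.4823 0.1966] M [-0.0624 -0.0154 -0.0089] gap 0.449 ff 0.0 j [-0.1932  0.2323  1.6582  0.0001  1.2533 -0.5412]
px [243.  97.] area 1207 r,ang@146,158: [(75, 122), (75, 121)]
px [320. 110.] area 541 r,ang@146,158: [(82, 69), (81, 70)]
px [219. 153.] area 179 r,ang@146,158: [(46, 170), (45, 167)]
px [300. 153.] area 196 r,ang@146,158: [(44, 51), (43, 54)]
px [195. 224.] area 1724 r,ang@146,158: [(83, -123), (77, -125)]
px [259. 224.] area 170 r,ang@146,158: [(50, -72), (45, -72)]
px [281. 241.] area 214 r,ang@146,158: [(72, -53), (66, -52)]
pawl 0 [[222.0, 110.0], [256.0, 108.0], [291.0, 106.0]]
pawl 0.1 [[221.0, 104.0], [256.0, 102.0], [291.0, 100.0]]
pawl 0.2 [[220.0, 96.0], [255.0, 94.0], [291.0, 
[... 212 characters left out ...]
..................#.....................................
 36 ................................................................
 48 .........................#......................................
 60 ................................................................
 72 ............................#...................................
 84 .......................#....##..................................
 96 ..#########...........##...##..#####.##.........................
108 .########...###........#....########...####.........#...........
120 .##########.....####.....................##.................####
132 .###############.....##..................#.................#####
jar 179
mill 370
mug 0
```

```bash
python3 -c "
from workcell import arm
print(arm.finish_job())"
```

```text
the job is handed in; nothing more can be done
None
```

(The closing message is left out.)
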